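# Close the dryer-ball box and present the ball dish

## Robot

A 6-joint arm with a two-finger parallel gripper is mounted at the origin on the work surface. World frame = base frame: x ahead of the robot, y to its left, z up, the work surface at z = 0. Lengths are in m, angles in degrees, forces in N, time in s.
With the tool pointing down it reaches from about 0.35 to 0.875 m from the base axis. Payload 4.2 kg.
Tool frame: the origin (TCP) lies midway between the tips of the shut fingers; the grasp point (between the pads) lies 19 mm behind it; z points along the fingers, y is the direction in which the jaws open and shut (so a half turn about z gives the same grasp; the last joint's range is limited). The gripper opens to 87 mm and grips with 3 to 60 N. Pads are 19 mm wide; open, the fingers measure 117 mm over their backs; the gripper's body (75 mm by 190 mm) begins 51 mm behind the grasp point.
Start: joints at [88.27, 22.042, 0.453, 0, -68.411, -14.817], TCP at [0.178, 0.599, 0.223] pointing down, gripper open.
Joint ranges: [-179.83, 179.83], [-69.29, 118.12], [-61.27, 80.66], [-181.25, 117.63], [-171.15, -9.14], [-177.46, 177.46]. Speed limits (degrees/s): [159.86, 159.86, 180, 180, 180, 180].

## Interface

Orientations are given as a 3x3 rotation matrix whose columns are the frame's x, y, z axes.
In Python, from station import sense, capture, finish_job gives the robot as it stands. The module is installed in compiled form; this text tells all that it offers.
- The arm moves only by the shell command python3 -m jog 'ROWS' [OPENING]. ROWS is JSON, a list of rows, each a list of 6 numbers: the shift along the tool's x, y, z in cm, then the turn, a rotation vector about the tool's x, y, z in degrees. In form: [[dx, dy, dz, wx, wy, wz], ...]. A call has exactly 5 rows; each row shifts and turns the commanded pose from where the row before left it, along the tool's axes as they then stand; what a row does not reach is not made up. A row lasts 1/12 s, in which the tool goes at most 41.7 mm and 7.16 degrees, less where a joint would pass 70% of its speed; a pose out of reach is approached as far as the arm can. A call is refused whole if a number of a shift passes 4.17 or a number of a turn 7.16, either way. A call with a gripper value outside its range is refused whole. OPENING is the finger opening in cm, from 0 to 8.7, set as the call begins (- or left out, the last holds). The fingers move at their own pace and stop on an object; the grip force is fixed at half the most. Time passes only in rows, so rows that do not move let the fingers close, or fill a call up. It gives the time, the measured TCP pose, the force and the opening at its end, in the units of the state.
- sense(): the state, without advancing time (a new reading comes with each control period).
- capture(name): name is "scene" or "side" or "wrist"; returns a dict with "frame" (400x640x3 uint8, red, green, blue), "fx", "fy", "cx", "cy" (pixels), "world_to_cam" (4x4, takes a point from world to camera coordinates). Camera axes: x right, y up, looking along -z (the intrinsics and any distortion apply to the point x, -y, -z); pixel columns grow to the right and rows downward; lengths in m; the calibration is good to about 2 mm. A picture is of the moment at which its call begins. There is no depth.
- finish_job(): hands the job in, once; it reports no verdict.
The state is a dict: "time_s": time; "joints": joint angles; "joint_velocities": joint speeds; "effort": joint torques, N m; "tcp_pos": TCP position; "ee_rot": TCP orientation; "wrist_force": force on the tool from outside, world axes, zero at the start; "moment": the same for the moment, N m; "gripper_width": opening from 0.0 (shut) to 1.0 (fully open).
Only numpy, scipy, OpenCV 4.12 (cv2) and the standard library are available. Lean on these libraries where they do the work, as an engineer would, in place of code of your own. Each camera call takes 0.05 s, during which the arm holds its last target.

## Task

On the laundry counter, first slide the flat cover of the dryer-ball box fully shut over the compartment of balls. Then pick up the white dish by its upright handle, with the loose ball lying in it, and above its mat turn it a quarter turn anticlockwise (seen from above) so that its pouring lip points squarely to the mat's far edge, the one away from the robot, where the customer stands; keep the dish level and the ball in the middle all the time, never touch the ball, and leave the bottle, cup and soap alone. Finish while still holding the dish level and still over its mat, about 10 cm above it.

Things in the scene. Friction and masses are not known exactly. Their poses are not given: they have to be found in the camera images.
- mat: flat square grey mat, 200 x 200 x 4 mm, fixed on the counter. Origin: centre of its underside. Its x axis points to its far edge (away from the robot, within about 25 degrees), its y axis to its left edge, z up
- dish: shallow white plastic dish, about 160 g, 156 mm across, rim 21 mm high, on the mat on a foot 86 mm across. Inside it slopes up from the middle (5 degrees to 30 mm radius, then 14), so the ball rests in the middle. Origin: centre of underside; z up. x points to the pouring lip (trough reaching 107 mm out); the handle is opposite. Start: lip to the mat's right edge (mat's -y) within 6 degrees
- dish_handle (a point): grip point on the dish's upright handle, a flat plate 8 mm thick (dish's x), 40 mm wide (dish's y), top 79 mm above the dish's underside. Point at (-90, 0, 62) mm in the dish's frame, 17 mm below the handle's top. On the handle's inner side the rim is 21 mm high; the ball, its top 51 mm above the dish's underside, begins 68 mm from the handle's middle
- dish_lip (a point): end of the pouring lip, at (105, 0, 21) mm in the dish's frame
- ball_center (a point): centre of the loose dark hard-rubber ball, 44 mm across, about 50 g, lying in the middle of the dish (its centre 29 mm above the dish's underside)
- box: dryer-ball box, white painted, 130 mm (its x) x 260 mm (its y) and 62 mm high with low rails to 72 mm along its two long sides, fixed on the counter. Its +y half is an open compartment holding dark balls, its -y half is a closed deck. Origin: centre of its underside
- cover (a joint): slide of the flat aluminium cover (120 x 122 mm, 5 mm thick) along the box's rails, in m: 0 = fully shut over the compartment (it meets its stop), 0.12 = fully open over the deck. It shuts by moving along the box's +y. It starts 0.07 to 0.12 open, needs about 2 N to slide and stays where it is left
- cover_grip (a point): point in the middle of the cover's upright grip, a grey bar 50 mm long (box's x), 14 mm thick (box's y, the sliding direction), standing 30 mm above the cover, its top 98 mm above the counter. This point is 10 mm below the top of the bar, 88 mm above the counter
- bottle: bystander: small white bottle, 60 mm across, 110 mm high. Origin: centre of its underside
- cup: bystander: grey cup, 64 mm across, 75 mm high. Origin: centre of its underside
- soap: bystander: honey-coloured bar of soap, 75 x 50 x 25 mm. Origin: centre of its underside
Things that resemble listed ones, but are neither listed nor needed, are in the scene too. What is shaped like the dish but green is not meant.

How it is judged:
By the outcome, as a careful person would: the job done as asked, in the order asked, and still so for the second after the job is handed in, while the arm keeps its last pose, push and grip.
It also fails if it takes over 67 s, if anything falls off the work surface, if the arm or the gripper's body presses on something with over 40 N, if the wrist force passes 120 N, or if a joint passes its speed limit or range.

## Working session

There is one attempt and no reset: what is moved stays moved. The work goes in short steps, Python scripts to look and compute and a shell command to move; the robot and the scene stay as the last step left them, time stands still between calls to the robot, and variables do not carry over. Pictures are saved under pics/ and viewed, and the job is handed in when it is done.

```bash
mkdir -p pics; ls
python3 - <<'E'
from station import sense,capture
import cv2,numpy as np
s=sense(); print(s['time_s'],s['tcp_pos'],s['ee_rot'],s['gripper_width'])
for n in ("scene","side","wrist"):
    c=capture(n); cv2.imwrite(f"pics/{n}0.png",c['frame'][:,:,::-1]); print(n,c['fx'],c['fy'],c['cx'],c['cy'],[k for k in c]); print(np.round(c['world_to_cam'],4).tolist())
E
```

```text
pics
0.0 [0.17781311 0.59853848 0.22146937] [[ 9.58540376e-01 -2.84956235e-01 -5.40114101e-04]
 [-2.84956735e-01 -9.58538060e-01 -2.10864947e-03]
 [ 8.31528916e-05  2.17513481e-03 -9.99997631e-01]] 1.000934729893245
scene 405.10735228925984 405.10735228925984 326.47101482432424 206.24072238328222 ['frame', 'fx', 'fy', 'cx', 'cy', 'world_to_cam']
[[0.467, 0.8842, -0.0136, -0.3252], [-0.7046, 0.3814, 0.5984, 0.3559], [0.5343, -0.2699, 0.801, -1.6205], [0.0, 0.0, 0.0, 1.0]]
side 474.04788144417006 474.04788144417006 312.7431546723779 202.05731571654465 ['frame', 'fx', 'fy', 'cx', 'cy', 'world_to_cam']
[[-0.9951, -0.0974, 0.0139, 0.6107], [0.0775, -0.6883, 0.7213, -0.0669], [-0.0607, 0.7189, 0.6925, -1.1946], [0.0, 0.0, 0.0, 1.0]]
wrist 313.97162112539974 313.97162112539974 320.3377930104789 203.00901166566098 ['frame', 'fx', 'fy', 'cx', 'cy', 'world_to_cam']
[[-0.2847, -0.9586, 0.002, 0.6227], [0.926, -0.2756, -0.2582, 0.0306], [0.248, -0.0716, 0.9661, -0.3906], [0.0, 0.0, 0.0, 1.0]]
```

View pics/scene0.png

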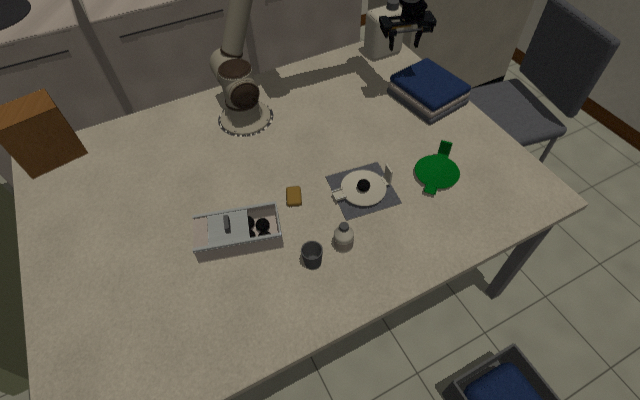

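View pics/side0.png

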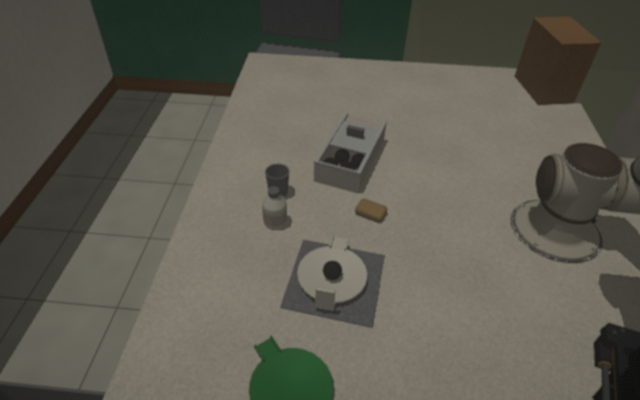

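View pics/wrist0.png

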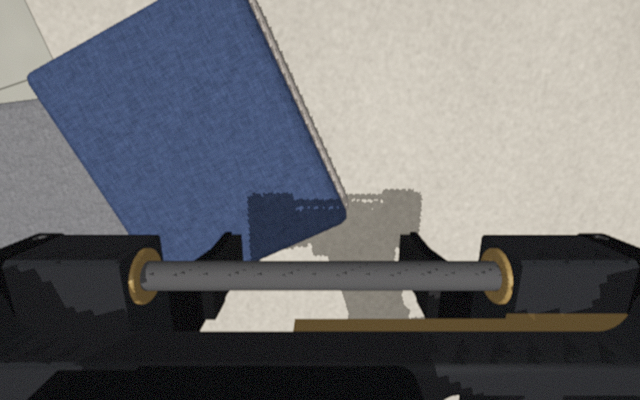

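Scene: box (238,232) with cover grip (227,224), soap (293,196), white dish on mat (363,188) with lip at (338,195) and handle at (388,173). Also the bottle (343,237), cup (312,255), and green decoy dish (437,172). Candidates for the dish: white at (363,188) versus green at (437,172), so I take the white. For the cover grip the only candidate is the grey bar at (227,224). Close crops next.

```bash
cat > h.py <<'E'
import numpy as np,cv2
from station import sense,capture
def cam(n):
    c=capture(n); c['M']=np.array(c['world_to_cam']); return c
def p2w(c,u,v,z):
    d=np.array([(u-c['cx'])/c['fx'],-(v-c['cy'])/c['fy'],-1.])
    R=c['M'][:3,:3]; t=c['M'][:3,3]
    o=-R.T@t; w=R.T@d; return o+w*(z-o[2])/w[2]
def w2p(c,P):
    q=c['M'][:3,:3]@np.array(P)+c['M'][:3,3]
    return np.array([c['cx']+c['fx']*q[0]/-q[2], c['cy']-c['fy']*q[1]/-q[2]])
def crop(c,x0,y0,x1,y1,k,name):
    im=cv2.resize(c['frame'][y0:y1,x0:x1,::-1],None,fx=k,fy=k,interpolation=cv2.INTER_CUBIC)
    im=np.clip(im*1.4,0,255).astype(np.uint8)
    for x in range((x0+9)//10*10,x1,10): cv2.putText(im,str(x),((x-x0)*k,8),0,.3,(0,0,255)); cv2.line(im,((x-x0)*k,8),((x-x0)*k,14),(0,0,255))
    for y in range((y0+9)//10*10,y1,10): cv2.putText(im,str(y),(0,(y-y0)*k),0,.3,(0,0,255)); cv2.line(im,(18,(y-y0)*k),(24,(y-y0)*k),(0,0,255))
    cv2.imwrite(name,im)
E
python3 - <<'E'
from h import *
c=cam('scene'); crop(c,320,155,410,225,8,'pics/c1.png'); crop(c,185,195,295,265,7,'pics/c2.png')
c=cam('side'); crop(c,275,230,395,330,6,'pics/c3.png'); crop(c,305,105,395,195,6,'pics/c4.png')
E
```

```text
(no output)
```

View pics/c1.png

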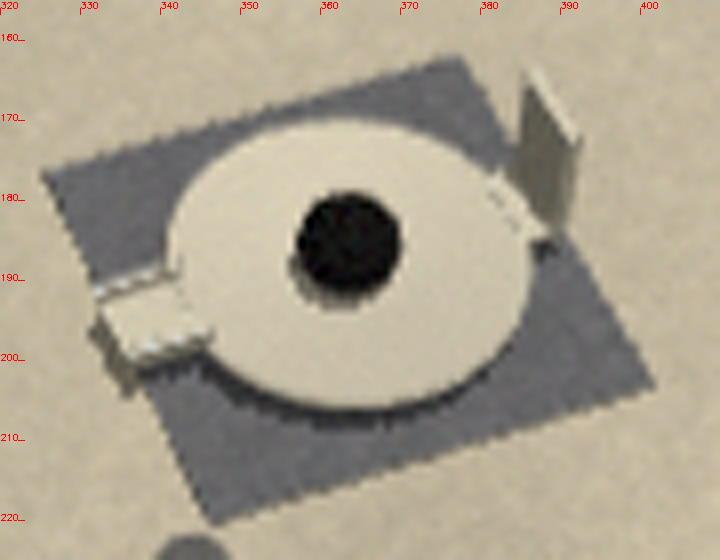

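View pics/c2.png

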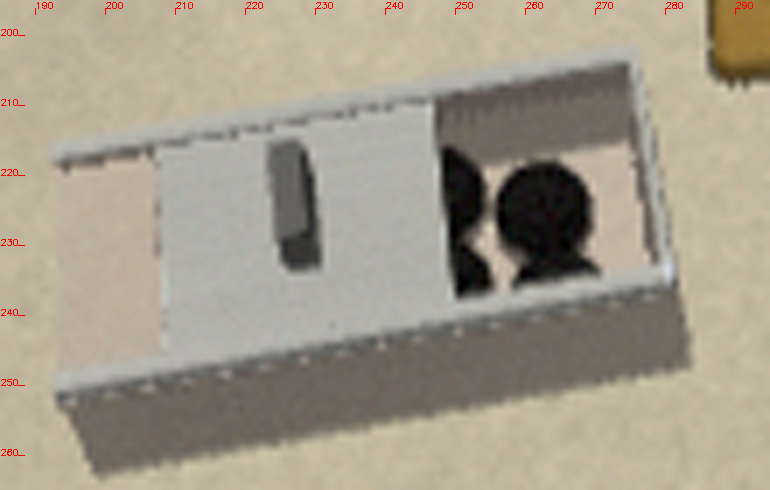

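View pics/c3.png

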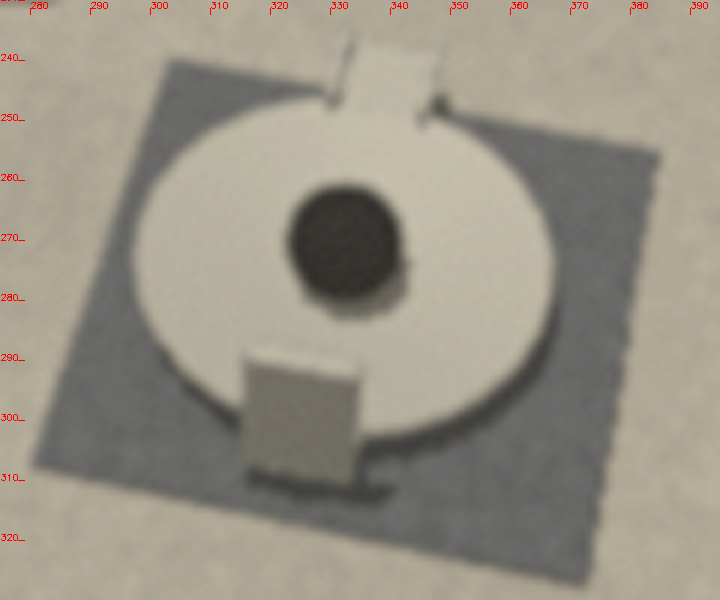

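View pics/c4.png

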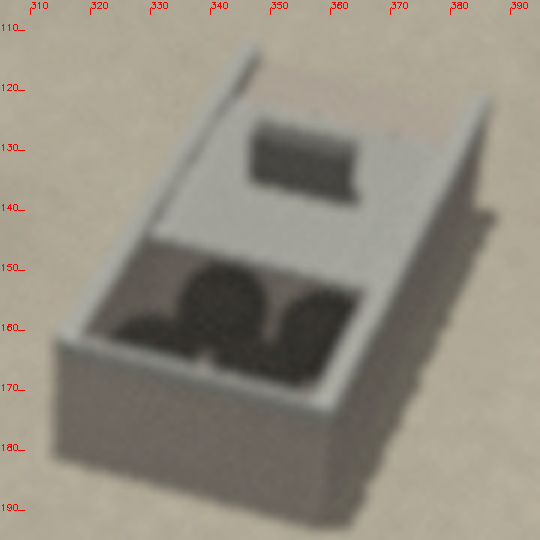

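```bash
cat > fit.py <<'E'
from h import *
from scipy.optimize import least_squares
S=cam('scene');D=cam('side')
def fs(a): return (np.array(a,float)+.5)/8+[320,155]-.5
def fs2(a): return (np.array(a,float)+.5)/7+[185,195]-.5
def fd(a): return (np.array(a,float)+.5)/6+[275,230]-.5
def fd2(a): return (np.array(a,float)+.5)/6+[305,105]-.5
def fit(name,obs,x0):
    # obs: (cam,pixel,local xyz)
    def pts(p): 
        c,s=np.cos(p[2]),np.sin(p[2]); return lambda L:(p[0]+c*L[0]-s*L[1],p[1]+s*L[0]+c*L[1],L[2])
    def r(p):
        f=pts(p); return np.concatenate([w2p(c,f(L))-u for c,u,L in obs])
    o=least_squares(r,x0,loss='soft_l1',x_scale=[.01,.01,.1]); 
    print(name,'x,y mm',np.round(o.x[:2]*1e3,1),'yaw',np.round(np.degrees(o.x[2]),2)); print(np.round(o.fun.reshape(-1,2),1).tolist()); return o.x
h=.1
L={'rn':(-h,-h,.004),'ln':(-h,h,.004),'lf':(h,h,.004),'rf':(h,-h,.004)}
m=fit('mat',[(S,fs((40,172)),L['rn']),(S,fs((460,55)),L['ln']),(S,fs((655,385)),L['lf']),(S,fs((213,525)),L['rf']),
 (D,fd((660,152)),L['rn']),(D,fd((587,587)),L['ln']),(D,fd((32,467)),L['lf']),(D,fd((168,58)),L['rf'])],[.55,.1,0])
z0=.004
# dish local: rim ellipse extremes approximated separately; handle top corners, lip
d=fit('dish',[(S,fs((528,70)),(-.09,-.02,.079+z0)),(S,fs((577,138)),(-.09,.02,.079+z0)),
 (D,fd((303,364)),(-.09,0,.079+z0)),
 (S,fs((100,303)),(.107,-.02,.021+z0)) ,
 (S,fs((349,243)),(0,0,.029+z0)),(D,fd((346,242)),(0,0,.029+z0))],[m[0],m[1],m[2]-np.pi/2])
print('dish rel yaw',np.degrees(d[2]-m[2]))
a=.065;b=.13
box=[(S,fs2((55,150)),(-a,-b,.072)),(S,fs2((632,50)),(-a,b,.072)),(S,fs2((672,275)),(a,b,.072)),(S,fs2((58,392)),(a,-b,.072)),(S,fs2((690,368)),(a,b,0)),(S,fs2((100,475)),(a,-b,0)),
 (D,fd2((53,458)),(a,b,0)),(D,fd2((335,525)),(-a,b,0)),(D,fd2((490,95)),(-a,-b,.072)),(D,fd2((255,42)),(a,-b,.072)),(D,fd2((55,343)),(a,b,.072)),(D,fd2((330,408)),(-a,b,.072))]
x=fit('box',box,[.65,-.25,0])
# cover grip: top centre at y offset
c,s=np.cos(x[2]),np.sin(x[2])
for cc,u in((S,fs2((284,143))),(S,fs2((293,236))),(D,fd2((260,126))),(D,fd2((354,147)))):
    w=p2w(cc,*u,.098); q=w[:2]-x[:2]; print('grip top end local mm',np.round(1e3*np.array([c*q[0]+s*q[1],-s*q[0]+c*q[1]]),1),np.round(w,4))
E
python3 fit.py
```

```text
mat x,y mm [542.4 220.9] yaw -7.8
[[0.5, -0.3], [0.1, -0.5], [0.5, -0.5], [-0.0, -0.7], [0.0, -0.4], [0.1, -0.4], [-0.5, -0.3], [-0.0, -0.2]]
dish x,y mm [550.5 217.7] yaw -95.49
[[0.6, -0.2], [0.1, -0.4], [0.4, -0.7], [-0.4, -0.4], [0.2, 0.2], [-0.5, 0.1]]
dish rel yaw -87.69362875421616
box x,y mm [ 524.8 -219.1] yaw -15.88
[[-1.0, -1.2], [0.5, -1.5], [0.6, 0.3], [-0.9, -0.1], [0.4, -0.4], [-0.2, 0.2], [-0.1, 0.1], [-2.2, 1.0], [0.3, -0.2], [-2.1, -0.8], [-0.0, -1.1], [0.8, 0.1]]
grip top end local mm [-21.5 -24.1] [ 0.4976 -0.2364  0.098 ]
grip top end local mm [ 27.5 -23.3] [ 0.5449 -0.2491  0.098 ]
grip top end local mm [ 21.8 -23. ] [ 0.5395 -0.2472  0.098 ]
grip top end local mm [-24.1 -23.8] [ 0.4952 -0.2354  0.098 ]
```

The views agree on the fits. Mat: (542,221) mm, yaw -7.8°. Dish: (550,218), yaw -95.5°. Box: (525,-219), yaw -15.9°. Cover grip: about (519,-242), roughly 88 mm open. The crops confirm the white dish with the dark ball, and the grey bar on the aluminium cover. First I move over the cover grip.

```bash
python3 -m jog '[[1.5,1.2,0,0,0,0],[3.2,2.5,0,0,0,0],[3.2,2.5,0,0,0,0],[3.2,2.5,0,0,0,0],[3.2,2.5,0,0,0,0]]' 4.5
python3 -m jog '[[3.2,2.5,0,0,0,0],[3.2,2.5,0,0,0,0],[3.2,2.5,0,0,0,0],[3.2,2.5,0,0,0,0],[3.2,2.5,0,0,0,0]]'
python3 -m jog '[[1.9,3.5,0,0,0,0],[1.9,3.5,0,0,0,0],[1.9,3.5,0,0,0,0],[1.9,3.5,0,0,0,0],[1.9,3.5,0,0,0,0]]'
python3 -m jog '[[1.9,3.5,0,0,0,0],[1.9,3.5,0,0,0,0],[1.9,3.5,0,0,0,0],[1.9,3.5,0,0,0,0],[1.9,3.5,0,0,0,0]]'
cat > to.py <<'E'
import sys; from h import *
# to.py x y z [yaw_of_tool_x]: shift in tool axes (cm) to target
s=sense(); R=np.array(s['ee_rot']); t=np.array([float(a) for a in sys.argv[1:4]])
print('t',round(s['time_s'],2),'tcp',np.round(s['tcp_pos'],4),'yaw',round(np.degrees(np.arctan2(R[1,0],R[0,0])),2),'zax',np.round(R[:,2],4),'F',np.round(s['wrist_force'],1),'w',round(s['gripper_width']*8.7,2))
print('tool shift cm',np.round(R.T@(t-s['tcp_pos'])*100,2))
E
python3 to.py 0.519 -0.242 0.076
```

```text
time_s: 0.77
tcp_pos: [0.2837, 0.4494, 0.2226]
ee_rot: [[0.959, -0.284, 0.0], [-0.284, -0.959, 0.0], [0.0, -0.0, -1.0]]
wrist_force: [0.2, -0.1, 1.1]
gripper_width: 0.707
time_s: 1.18
tcp_pos: [0.4016, 0.2839, 0.223]
ee_rot: [[0.959, -0.284, 0.001], [-0.284, -0.959, 0.001], [0.0, -0.001, -1.0]]
wrist_force: [-0.1, 0.1, 1.1]
gripper_width: 0.528
time_s: 1.6
tcp_pos: [0.4421, 0.0889, 0.2229]
ee_rot: [[0.959, -0.284, 0.001], [-0.284, -0.959, 0.0], [0.001, -0.001, -1.0]]
wrist_force: [0.7, 1.1, 1.0]
gripper_width: 0.511
time_s: 2.02
tcp_pos: [0.4834, -0.106, 0.223]
ee_rot: [[0.959, -0.285, 0.001], [-0.285, -0.959, 0.0], [0.001, -0.0, -1.0]]
wrist_force: [0.8, 0.3, 0.4]
gripper_width: 0.519
t 2.02 tcp [ 0.4834 -0.106   0.223 ] yaw -16.54 zax [ 1.e-03  1.e-04 -1.e+00] F [0.8 0.3 0.4] w 4.51
tool shift cm [ 7.27 12.03 14.7 ]
```

```bash
python3 -m jog '[[1.8,3,1,0,0,0],[1.8,3,1,0,0,0],[1.8,3,1,0,0,0],[1.5,2.6,1,0,0,0.6],[0,0,1,0,0,0]]'
python3 -m jog '[[0,0,1,0,0,0],[0,0,1,0,0,0],[0,0,0,0,0,0],[0,0,0,0,0,0],[0,0,0,0,0,0]]'
python3 to.py 0.519 -0.242 0.076
python3 - <<'E'
from h import *
for n in('wrist','side','scene'):
    c=cam(n)
    if n=='wrist': crop(c,0,0,640,400,1,'pics/w1.png')
    elif n=='side': crop(c,280,50,420,170,5,'pics/s1.png')
E
```

```text
time_s: 2.43
tcp_pos: [0.5174, -0.2392, 0.1716]
ee_rot: [[0.954, -0.3, 0.001], [-0.3, -0.954, -0.001], [0.001, 0.001, -1.0]]
wrist_force: [0.8, -0.2, 0.6]
gripper_width: 0.516
time_s: 2.85
tcp_pos: [0.5169, -0.234, 0.1533]
ee_rot: [[0.956, -0.293, 0.001], [-0.293, -0.956, -0.0], [0.001, 0.0, -1.0]]
wrist_force: [0.7, 0.2, -0.2]
gripper_width: 0.517
t 2.85 tcp [ 0.5169 -0.234   0.1533] yaw -17.04 zax [ 1.2e-03 -4.0e-04 -1.0e+00] F [ 0.7  0.2 -0.2] w 4.49
tool shift cm [0.42 0.7  7.73]
```

View pics/w1.png

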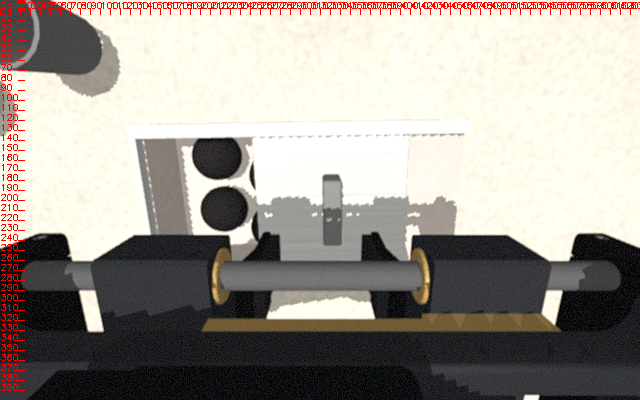

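View pics/s1.png

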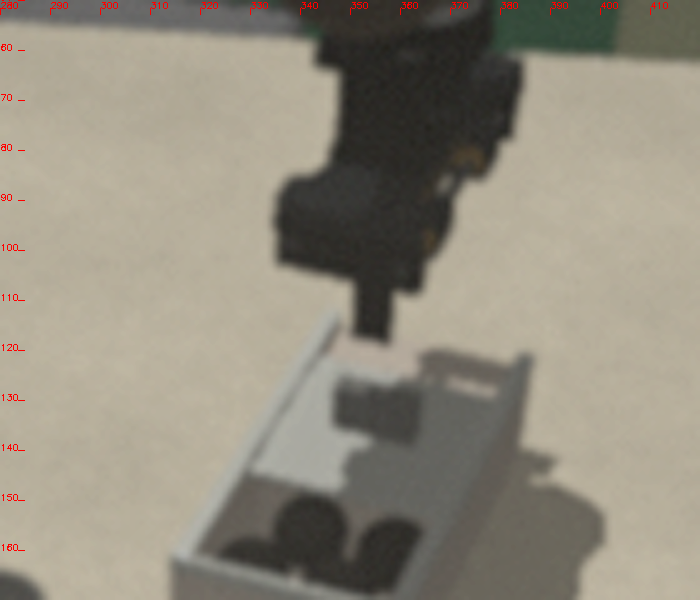

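Wrist view: the bar (332,210) lies slightly right of the mid-point between the fingers (321), matching the computed 7 mm along tool +y. Now I go down around it.

```bash
python3 -m jog '[[0.4,0.7,0.5,0,0,-1.1],[0,0,1.8,0,0,0],[0,0,2,0,0,0],[0,0,1.8,0,0,0],[0,0,1.3,0,0,0]]'
python3 -m jog '[[0,0,0,0,0,0],[0,0,0,0,0,0],[0,0,0,0,0,0],[0,0,0,0,0,0],[0,0,0,0,0,0]]' 2.2
python3 to.py 0.519 -0.242 0.076
python3 - <<'E'
from h import *
c=cam('wrist'); crop(c,200,100,460,300,3,'pics/w2.png')
E
```

```text
time_s: 3.42
tcp_pos: [0.5178, -0.2423, 0.0776]
ee_rot: [[0.961, -0.276, -0.001], [-0.276, -0.961, 0.0], [-0.001, -0.0, -1.0]]
wrist_force: [0.2, -0.2, -0.1]
gripper_width: 0.517
time_s: 3.83
tcp_pos: [0.519, -0.2428, 0.0798]
ee_rot: [[0.961, -0.276, 0.002], [-0.276, -0.961, -0.001], [0.002, -0.0, -1.0]]
wrist_force: [1.1, -0.2, -0.1]
gripper_width: 0.282
t 3.83 tcp [ 0.519  -0.2428  0.0798] yaw -16.04 zax [ 2.4e-03 -5.0e-04 -1.0e+00] F [ 1.1 -0.2 -0.1] w 2.45
tool shift cm [-0.02 -0.08  0.38]
```

View pics/w2.png

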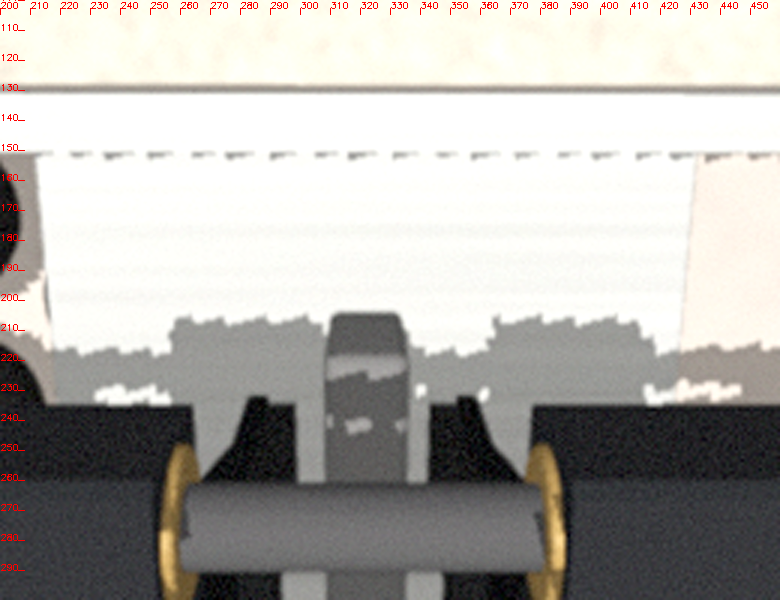

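The bar is centred between the fingers. Now I push along tool -y (box +y).

```bash
python3 -m jog '[[0,-0.5,0,0,0,0],[0,-1.2,0,0,0,0],[0,-1.6,0,0,0,0],[0,-1.6,0,0,0,0],[0,-1.6,0,0,0,0]]'
python3 -m jog '[[0,-0.8,0,0,0,0],[0,-0.4,0,0,0,0],[0,-0.3,0,0,0,0],[0,-0.3,0,0,0,0],[0,-0.2,0,0,0,0]]'
python3 to.py 0.519 -0.242 0.076
```

```text
time_s: 4.3
tcp_pos: [0.5368, -0.1795, 0.0792]
ee_rot: [[0.961, -0.276, 0.001], [-0.276, -0.961, -0.001], [0.001, 0.001, -1.0]]
wrist_force: [-0.4, -2.0, 0.4]
gripper_width: 0.252
time_s: 4.72
tcp_pos: [0.5418, -0.1611, 0.0786]
ee_rot: [[0.961, -0.277, 0.0], [-0.277, -0.961, -0.0], [0.0, 0.0, -1.0]]
wrist_force: [0.3, -1.3, 1.4]
gripper_width: 0.25
t 4.72 tcp [ 0.5418 -0.1611  0.0786] yaw -16.07 zax [ 1.e-04 -1.e-04 -1.e+00] F [ 0.3 -1.3  1.4] w 2.17
tool shift cm [0.05 8.4  0.26]
```

```bash
python3 -m jog '[[0,-0.2,0,0,0,0],[0,-0.1,0,0,0,0],[0,-0.1,0,0,0,0],[0,-0.1,0,0,0,0],[0,0,0,0,0,0]]'; python3 to.py 0.519 -0.242 0.076
python3 - <<'E'
from h import *
c=cam('scene'); crop(c,185,195,295,265,7,'pics/c5.png')
c=cam('side'); crop(c,305,105,395,195,6,'pics/c6.png')
E
```

```text
time_s: 5.13
tcp_pos: [0.543, -0.1566, 0.0785]
ee_rot: [[0.961, -0.277, -0.0], [-0.277, -0.961, -0.0], [-0.0, 0.0, -1.0]]
wrist_force: [-0.2, -2.8, 0.2]
gripper_width: 0.254
t 5.13 tcp [ 0.543  -0.1566  0.0785] yaw -16.05 zax [-2.e-04 -4.e-04 -1.e+00] F [-0.2 -2.8  0.2] w 2.21
tool shift cm [0.05 8.88 0.26]
```

View pics/c5.png

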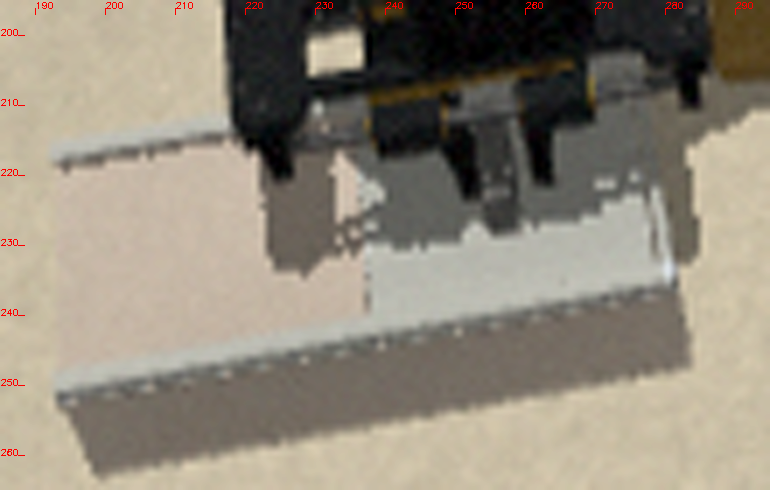

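View pics/c6.png

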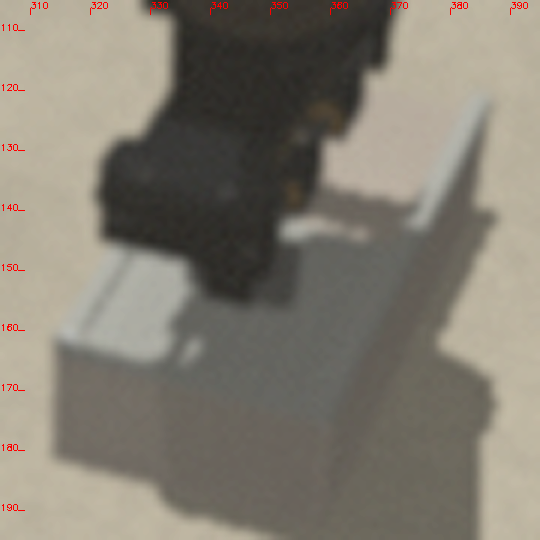

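Nearly shut, with a sliver left at scene (277,225). I push on until the force rises.

```bash
for i in 1; do :; done; python3 -m jog '[[0,-0.1,0,0,0,0],[0,-0.1,0,0,0,0],[0,-0.1,0,0,0,0],[0,0,0,0,0,0],[0,0,0,0,0,0]]'|grep -E 'pos|force'; python3 -m jog '[[0,-0.1,0,0,0,0],[0,-0.1,0,0,0,0],[0,-0.1,0,0,0,0],[0,0,0,0,0,0],[0,0,0,0,0,0]]'|grep -E 'pos|force'
```

```text
tcp_pos: [0.5431, -0.1563, 0.0785]
wrist_force: [-0.0, -13.2, -1.3]
tcp_pos: [0.5431, -0.1561, 0.0785]
wrist_force: [-0.7, -25.3, -2.3]
```

The cover met its stop: position held while force rose to 25 N. I back off and lift straight up.

```bash
python3 -m jog '[[0,0.5,0,0,0,0],[0,0.35,0,0,0,0],[0,0,0,0,0,0],[0,0,0,0,0,0],[0,0,-0.5,0,0,0]]'
python3 -m jog '[[0,0,-2,0,0,0],[0,0,-3,0,0,0],[0,0,-3,0,0,0],[0,0,-3,0,0,0],[0,0,-3,0,0,0]]' 4
python3 to.py 0.559 0.307 0.2
```

```text
time_s: 6.48
tcp_pos: [0.5419, -0.1578, 0.0828]
ee_rot: [[0.961, -0.276, -0.002], [-0.276, -0.961, 0.001], [-0.002, -0.0, -1.0]]
wrist_force: [-0.5, 0.4, -0.4]
gripper_width: 0.25
time_s: 6.9
tcp_pos: [0.5424, -0.1577, 0.2256]
ee_rot: [[0.961, -0.275, 0.001], [-0.275, -0.961, 0.0], [0.0, -0.001, -1.0]]
wrist_force: [0.5, -0.8, -0.5]
gripper_width: 0.448
t 6.9 tcp [ 0.5424 -0.1577  0.2256] yaw -15.98 zax [ 6.e-04  4.e-04 -1.e+00] F [ 0.5 -0.8 -0.5] w 3.89
tool shift cm [-11.2  -45.13   2.57]
```

```bash
python3 -c "
from station import *; print(sense()['joints'])"
python3 -m jog '[[-0.8,-3.4,0,0,0,-1.5],[-0.9,-3.7,0,0,0,-1.5],[-0.9,-3.7,0,0,0,-1.5],[-0.9,-3.7,0,0,0,-1.5],[-0.9,-3.7,0,0,0,-1.5]]'
python3 -m jog '[[-0.9,-3.7,0,0,0,-1.5],[-0.9,-3.7,0,0,0,-1.5],[-0.4,-3.7,0,0,0,0],[-0.4,-3.7,0,0,0,0],[-0.4,-3.7,0,0,0,0]]'
python3 to.py 0.559 0.307 0.2;python3 -c "
from station import *; print(sense()['joints'])"
```

```text
[ 2.07607478e-01  1.60575169e+01 -7.91676441e+00 -2.19628509e-02
 -6.59901243e+01  7.38212590e+01]
time_s: 7.32
tcp_pos: [0.5402, 0.0309, 0.2242]
ee_rot: [[0.989, -0.147, 0.001], [-0.147, -0.989, 0.001], [0.001, -0.001, -1.0]]
wrist_force: [0.0, 0.5, 0.4]
gripper_width: 0.457
time_s: 7.73
tcp_pos: [0.5306, 0.2186, 0.2243]
ee_rot: [[0.995, -0.095, 0.001], [-0.095, -0.995, 0.001], [0.001, -0.001, -1.0]]
wrist_force: [0.9, 0.3, -0.5]
gripper_width: 0.464
t 7.73 tcp [0.5306 0.2186 0.2243] yaw -5.46 zax [ 7.e-04  9.e-04 -1.e+00] F [ 0.9  0.3 -0.5] w 4.04
tool shift cm [ 1.98 -9.07  2.44]
[ 3.85450994e+01  1.69728422e+01 -6.80322115e+00 -2.01508029e-02
 -6.61608171e+01  4.60043809e+01]
```

```bash
python3 -m jog '[[0.6,-3,0,0,0,0],[0.6,-3,0,0,0,0],[0.6,-2.1,1,0,0,0],[0.2,-0.9,1.5,0,0,0],[0,0,0,0,0,0]]'
python3 -m jog '[[0,0,0,0,0,0],[0,0,0,0,0,0],[0,0,0,0,0,0],[0,0,0,0,0,0],[0,0,0,0,0,0]]'
python3 to.py 0.559 0.307 0.2
python3 - <<'E'
from h import *
c=cam('wrist'); crop(c,100,80,540,300,1,'pics/w3.png'); cv2.imwrite('pics/w3.png',c['frame'][:,:,::-1])
c=cam('scene'); crop(c,185,195,295,265,7,'pics/c7.png');crop(c,320,145,410,225,8,'pics/c7b.png')
c=cam('side'); crop(c,275,210,395,330,5,'pics/c8.png')
E
```

```text
time_s: 8.15
tcp_pos: [0.5584, 0.3056, 0.1951]
ee_rot: [[0.996, -0.094, -0.005], [-0.094, -0.996, -0.002], [-0.005, 0.003, -1.0]]
wrist_force: [-0.1, -0.9, -0.6]
gripper_width: 0.457
time_s: 8.57
tcp_pos: [0.5603, 0.303, 0.1997]
ee_rot: [[0.995, -0.097, 0.001], [-0.097, -0.995, 0.001], [0.001, -0.001, -1.0]]
wrist_force: [0.0, -0.5, -0.1]
gripper_width: 0.462
t 8.57 tcp [0.5603 0.303  0.1997] yaw -5.59 zax [ 0.0013  0.0011 -1.    ] F [ 0.  -0.5 -0.1] w 4.02
tool shift cm [-0.17 -0.39 -0.03]
```

View pics/w3.png

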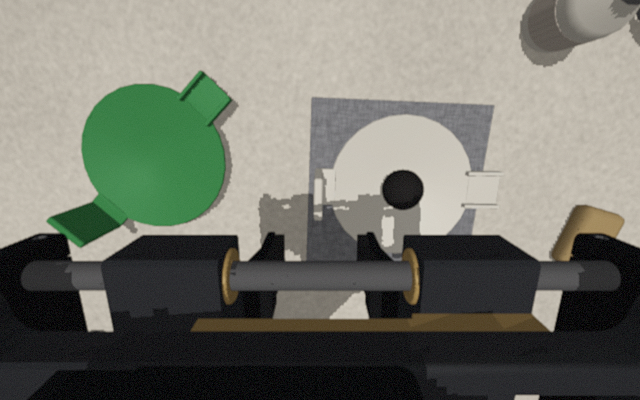

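View pics/c7.png

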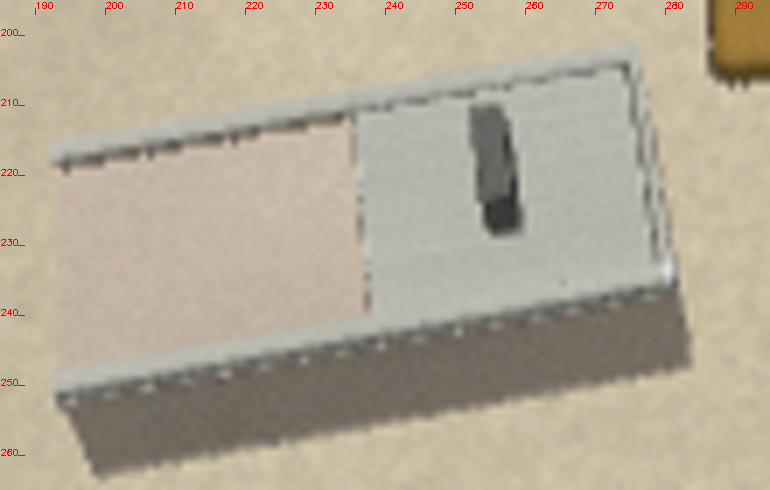

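View pics/c7b.png

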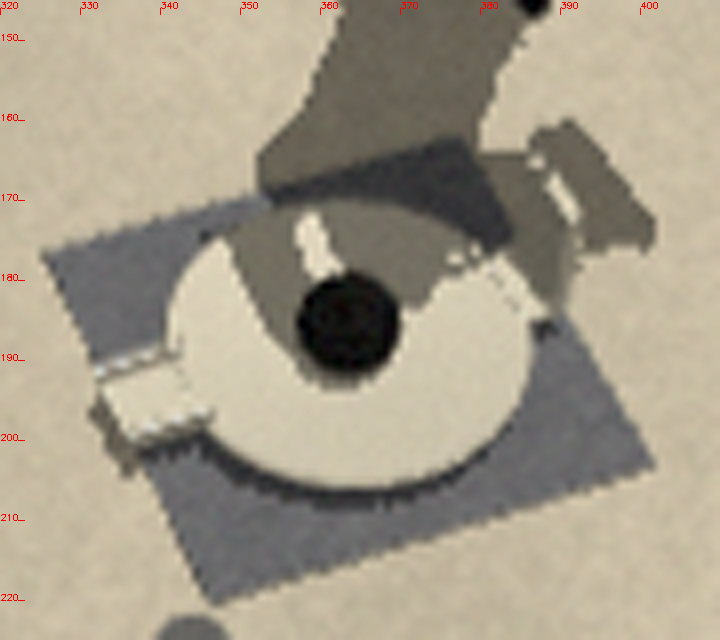

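View pics/c8.png

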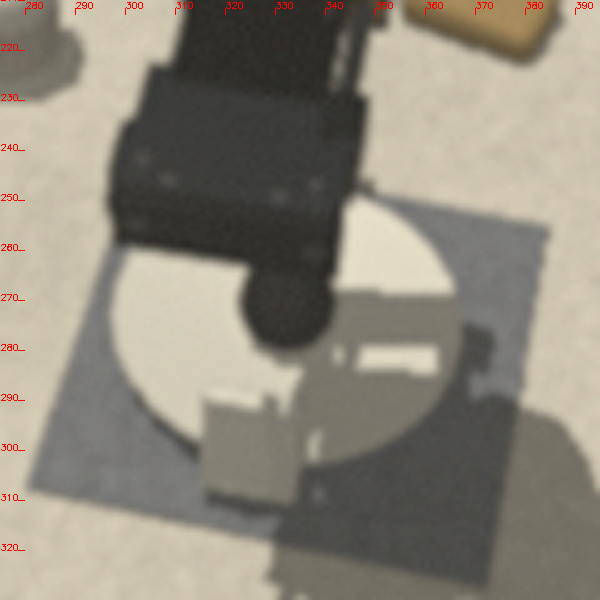

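The cover is shut: its edge meets the end stop at scene (275,205)–(279,235). I refine the dish pose from the wrist view.

Run:
```python
from h import *
c=cam('wrist'); crop(c,290,90,510,250,3,'pics/w4.png')
x,y,a=.5505,.2177,np.radians(-95.49)
for L in [(-.09,-.02,.083),(-.09,.02,.083),(.107,-.02,.025),(.107,.02,.025),(0,0,.033)]:
    print(L,np.round(w2p(c,(x+np.cos(a)*L[0]-np.sin(a)*L[1],y+np.sin(a)*L[0]+np.cos(a)*L[1],L[2])),1))
```

```text
(-0.09, -0.02, 0.083) [314.7 221.7]
(-0.09, 0.02, 0.083) [314.4 179.4]
(0.107, -0.02, 0.025) [492.9 205. ]
(0.107, 0.02, 0.025) [498.1 169.2]
(0, 0, 0.033) [399.5 189.1]
```

View pics/w4.png

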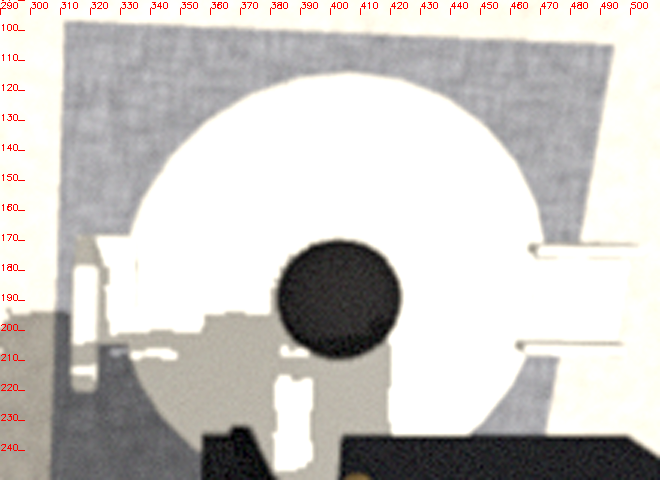

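The wrist view puts handle and ball about 3 mm further along tool +y than the fit, which is within calibration and finger clearance. I take a compromise of y≈0.3055 and descend.

```bash
python3 -m jog '[[-0.15,-0.2,1,0,0,0],[0,0,2,0,0,0],[0,0,2.5,0,0,0],[0,0,2.5,0,0,0],[0,0,1.5,0,0,0]]' 3.6
python3 -m jog '[[0,0,0.5,0,0,0],[0,0,0,0,0,0],[0,0,0,0,0,0],[0,0,0,0,0,0],[0,0,0,0,0,0]]'
python3 to.py 0.5591 0.3055 0.047
python3 - <<'E'
from h import *
c=cam('wrist'); crop(c,220,130,440,290,3,'pics/w5.png')
c=cam('scene'); crop(c,320,125,420,225,6,'pics/c9.png')
E
```

```text
time_s: 9.18
tcp_pos: [0.5571, 0.3047, 0.0998]
ee_rot: [[0.995, -0.097, -0.004], [-0.097, -0.995, -0.003], [-0.004, 0.003, -1.0]]
wrist_force: [-0.5, -0.1, -1.0]
gripper_width: 0.415
time_s: 9.6
tcp_pos: [0.5595, 0.3063, 0.1001]
ee_rot: [[0.995, -0.096, 0.002], [-0.096, -0.995, 0.002], [0.002, -0.002, -1.0]]
wrist_force: [-0.2, -1.1, 0.5]
gripper_width: 0.41
t 9.6 tcp [0.5595 0.3063 0.1001] yaw -5.54 zax [ 0.0023  0.0018 -1.    ] F [-0.2 -1.1  0.5] w 3.57
tool shift cm [-0.04  0.09  5.31]
```

View pics/w5.png

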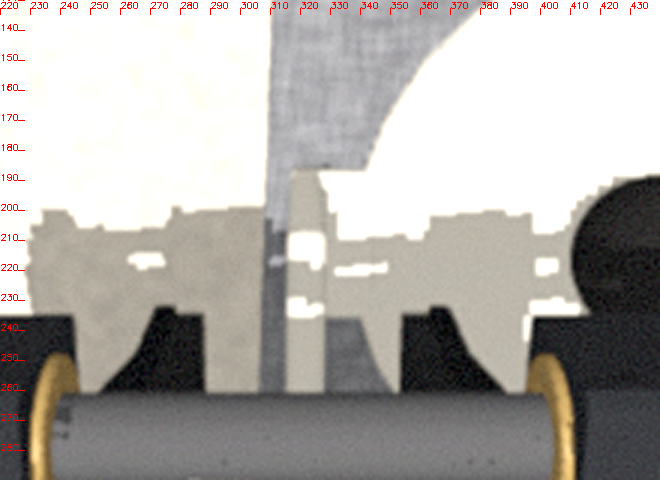

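View pics/c9.png

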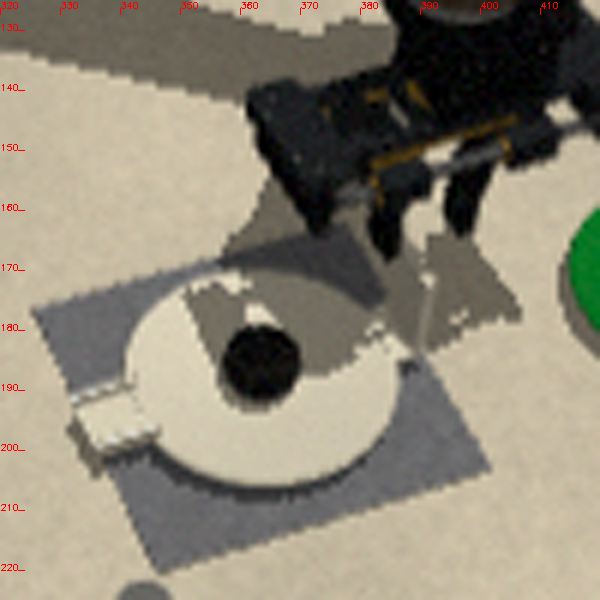

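The handle (x≈322) sits midway between the fingers (288–354). Final descent, then close.

```bash
python3 -m jog '[[0,0,1.2,0,0,0],[0,0,1.5,0,0,0],[0,0,1.3,0,0,0],[0,0,0.8,0,0,0],[0,0,0.4,0,0,0]]'
python3 -m jog '[[0,0,0,0,0,0],[0,0,0,0,0,0],[0,0,0,0,0,0],[0,0,0,0,0,0],[0,0,0,0,0,0]]'
python3 to.py 0.5591 0.3055 0.047
python3 - <<'E'
from h import *
c=cam('wrist'); crop(c,220,130,440,290,3,'pics/w6.png')
E
```

```text
time_s: 10.12
tcp_pos: [0.558, 0.305, 0.0446]
ee_rot: [[0.995, -0.097, -0.002], [-0.097, -0.995, -0.002], [-0.002, 0.002, -1.0]]
wrist_force: [0.8, 0.9, 1.1]
gripper_width: 0.417
time_s: 10.53
tcp_pos: [0.5591, 0.3059, 0.0473]
ee_rot: [[0.995, -0.097, 0.001], [-0.097, -0.995, 0.001], [0.001, -0.001, -1.0]]
wrist_force: [-0.7, 0.2, 0.2]
gripper_width: 0.414
t 10.53 tcp [0.5591 0.3059 0.0473] yaw -5.54 zax [ 1.1e-03  9.0e-04 -1.0e+00] F [-0.7  0.2  0.2] w 3.6
tool shift cm [0.   0.04 0.03]
```

View pics/w6.png

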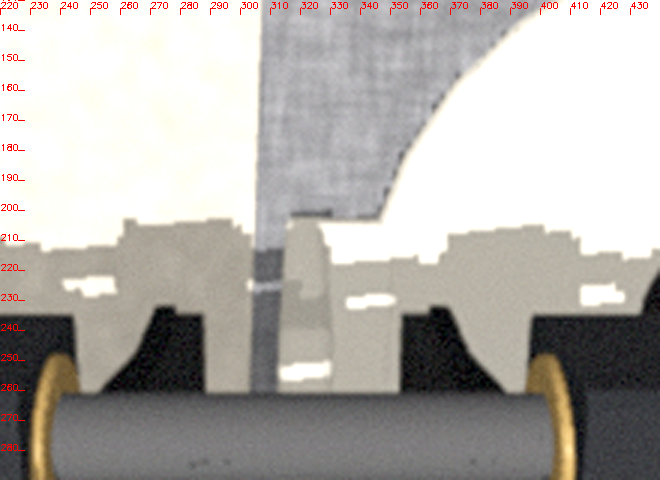

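```bash
python3 -m jog '[[0,0,0,0,0,0],[0,0,0,0,0,0],[0,0,0,0,0,0],[0,0,0,0,0,0],[0,0,0,0,0,0]]' 1.3
python3 -m jog '[[0,0,0,0,0,0],[0,0,0,0,0,0],[0,0,0,0,0,0],[0,0,0,0,0,0],[0,0,0,0,0,0]]' 0
python3 -m jog '[[0,0,0,0,0,0],[0,0,0,0,0,0],[0,0,0,0,0,0],[0,0,0,0,0,0],[0,0,0,0,0,0]]'
python3 to.py 0.5591 0.3055 0.047
python3 - <<'E'
from h import *
c=cam('scene'); crop(c,320,145,410,225,8,'pics/c10.png')
E
```

```text
time_s: 11.0
tcp_pos: [0.5588, 0.3056, 0.0465]
ee_rot: [[0.995, -0.097, -0.0], [-0.097, -0.995, -0.0], [-0.0, 0.0, -1.0]]
wrist_force: [-0.4, 0.4, 0.5]
gripper_width: 0.172
time_s: 11.42
tcp_pos: [0.5587, 0.3056, 0.0465]
ee_rot: [[0.995, -0.097, -0.0], [-0.097, -0.995, -0.0], [-0.0, 0.0, -1.0]]
wrist_force: [-0.4, -0.5, 0.5]
gripper_width: 0.09
time_s: 11.83
tcp_pos: [0.5587, 0.3056, 0.0465]
ee_rot: [[0.995, -0.097, -0.0], [-0.097, -0.995, -0.0], [-0.0, 0.0, -1.0]]
wrist_force: [-1.4, -0.1, 0.8]
gripper_width: 0.089
t 11.83 tcp [0.5587 0.3056 0.0465] yaw -5.55 zax [-1.e-04 -1.e-04 -1.e+00] F [-1.4 -0.1  0.8] w 0.78
tool shift cm [ 0.04  0.   -0.05]
```

View pics/c10.png

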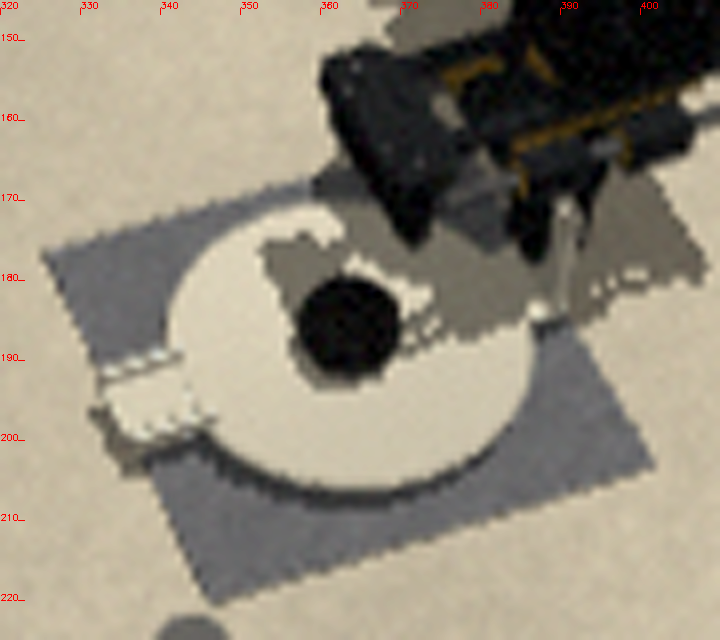

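Gripped at 7.8 mm, with the dish and ball undisturbed. A gentle test lift of about 2 cm.

```bash
python3 -m jog '[[0,0,-0.1,0,0,0],[0,0,-0.2,0,0,0],[0,0,-0.3,0,0,0],[0,0,-0.4,0,0,0],[0,0,-0.4,0,0,0]]'
python3 -m jog '[[0,0,-0.3,0,0,0],[0,0,-0.2,0,0,0],[0,0,-0.1,0,0,0],[0,0,0,0,0,0],[0,0,0,0,0,0]]'
python3 -m jog '[[0,0,0,0,0,0],[0,0,0,0,0,0],[0,0,0,0,0,0],[0,0,0,0,0,0],[0,0,0,0,0,0]]'
python3 - <<'E'
from h import *
c=cam('scene'); crop(c,320,145,410,225,8,'pics/c11.png')
c=cam('side'); crop(c,275,210,395,330,5,'pics/c12.png')
s=sense();print(np.round(s['tcp_pos'],4),np.round(s['moment'],2),s['gripper_width'],np.round(np.array(s['ee_rot']),4).tolist())
E
```

```text
time_s: 12.3
tcp_pos: [0.5588, 0.3057, 0.0609]
ee_rot: [[0.995, -0.097, 0.0], [-0.097, -0.995, 0.0], [-0.0, -0.0, -1.0]]
wrist_force: [0.2, 0.6, -1.9]
gripper_width: 0.087
time_s: 12.72
tcp_pos: [0.5587, 0.3056, 0.0665]
ee_rot: [[0.995, -0.097, -0.0], [-0.097, -0.995, -0.0], [-0.0, 0.0, -1.0]]
wrist_force: [0.1, 0.7, -2.0]
gripper_width: 0.089
time_s: 13.13
tcp_pos: [0.5587, 0.3056, 0.0664]
ee_rot: [[0.995, -0.097, -0.0], [-0.097, -0.995, -0.0], [-0.0, 0.0, -1.0]]
wrist_force: [-0.2, -0.5, -2.3]
gripper_width: 0.087
[0.5588 0.3056 0.0665] [ 0.18 -0.02  0.01] 0.0897126039657626 [[0.9953, -0.0967, -0.0001], [-0.0967, -0.9953, -0.0001], [-0.0001, 0.0001, -1.0]]
```

View pics/c11.png

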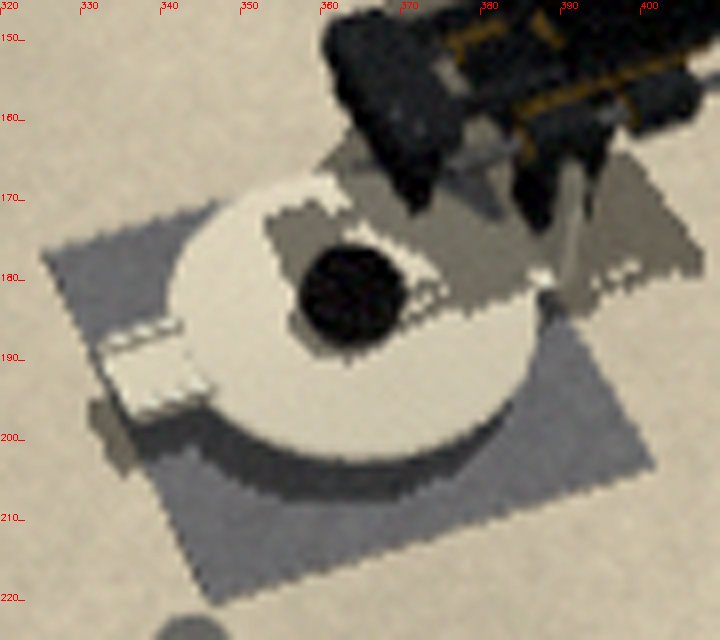

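View pics/c12.png

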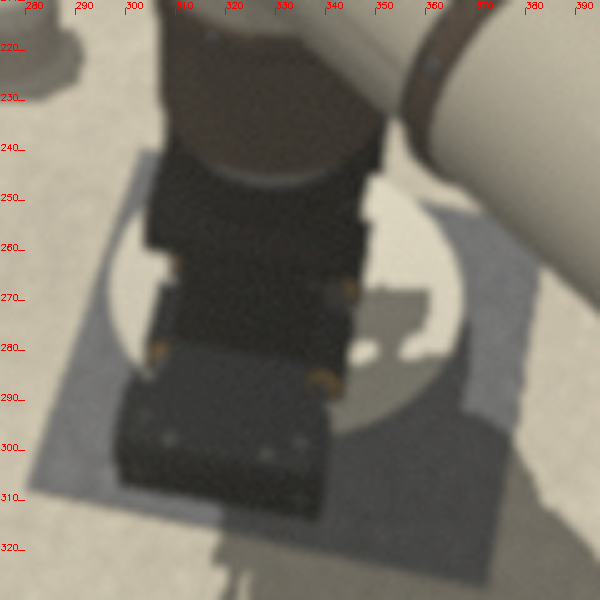

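The dish lifts level: lip, ball and far rim all rise by about 4 px. I lift the remaining 8 cm.

```bash
python3 -m jog '[[0,0,-0.2,0,0,0],[0,0,-0.4,0,0,0],[0,0,-0.6,0,0,0],[0,0,-0.8,0,0,0],[0,0,-0.9,0,0,0]]'
python3 -m jog '[[0,0,-1,0,0,0],[0,0,-1,0,0,0],[0,0,-0.9,0,0,0],[0,0,-0.8,0,0,0],[0,0,-0.6,0,0,0]]'
python3 -m jog '[[0,0,-0.4,0,0,0],[0,0,-0.25,0,0,0],[0,0,-0.15,0,0,0],[0,0,0,0,0,0],[0,0,0,0,0,0]]'
python3 - <<'E'
from h import *
c=cam('scene'); crop(c,320,125,410,215,6,'pics/c13.png')
s=sense();p=s['tcp_pos'];print(np.round(s['tcp_pos'],4),np.round(s['moment'],2),s['gripper_width'],np.round(np.array(s['ee_rot']),4).tolist(),np.round(s['joints'],1))
R=np.array(s['ee_rot']);G=np.array(p)-.019*R[:,2]
# predict if dish rigid & level: handle point = G ; local z 62
a=np.arctan2(R[1,1],R[0,1]);O=G-np.array([np.cos(a)*-.09,np.sin(a)*-.09,.062])
print('dish origin',O,np.degrees(a))
for n,L in [('ball',(0,0,.029)),('lipR',(.107,-.02,.021)),('lipL',(.107,.02,.021)),('rim-y',(0,-.078,.021)),('rim+y',(0,.078,.021))]:
    print(n,np.round(w2p(c,(O[0]+np.cos(a)*L[0]-np.sin(a)*L[1],O[1]+np.sin(a)*L[0]+np.cos(a)*L[1],O[2]+L[2])),1))
E
```

```text
time_s: 13.65
tcp_pos: [0.5588, 0.3057, 0.0965]
ee_rot: [[0.995, -0.097, 0.0], [-0.097, -0.995, 0.0], [0.0, -0.0, -1.0]]
wrist_force: [0.5, 0.6, -1.7]
gripper_width: 0.089
time_s: 14.07
tcp_pos: [0.5591, 0.3059, 0.1401]
ee_rot: [[0.995, -0.097, 0.001], [-0.097, -0.995, 0.001], [0.001, -0.001, -1.0]]
wrist_force: [0.3, -0.2, -0.9]
gripper_width: 0.089
time_s: 14.48
tcp_pos: [0.5586, 0.3055, 0.1461]
ee_rot: [[0.995, -0.097, -0.001], [-0.097, -0.995, -0.0], [-0.001, 0.001, -1.0]]
wrist_force: [-0.2, -0.4, -1.9]
gripper_width: 0.084
[0.5585 0.3055 0.146 ] [ 0.15 -0.02 -0.03] 0.09127083672878135 [[0.9953, -0.0968, -0.0009], [-0.0968, -0.9953, -0.0006], [-0.0008, 0.0007, -1.0]] [ 43.2  26.6  -3.8  -0.  -59.7  41.2]
dish origin [0.549853   0.21590139 0.10300768] -95.55298901996966
ball [364.7 165.1]
lipR [331.  172.4]
lipL [336.  181.3]
rim-y [354.3 150.6]
rim+y [375.5 184.2]
```

View pics/c13.png

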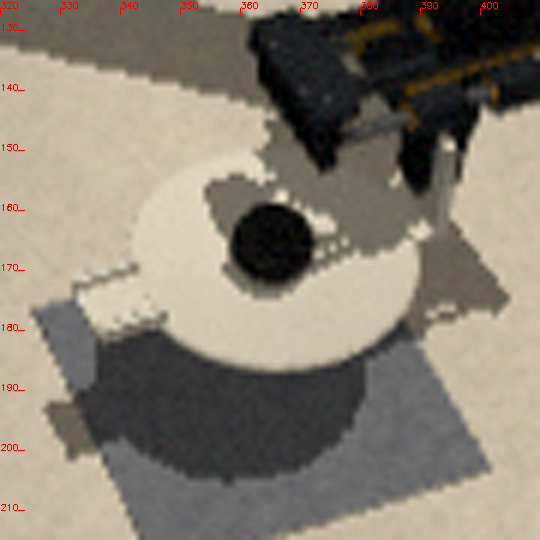

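Run:
```python
from h import *
c=cam('scene');print(p2w(c,344,227,.105),p2w(c,312,247,.075))
```

```text
[0.70811794 0.05280904 0.105     ] [ 0.70753243 -0.05192124  0.075     ]
```

The bottle is 228 mm from the dish centre and the lip sweeps 107 mm, so it clears. I rotate 87.5° anticlockwise about the dish centre with smooth ramps.

```bash
python3 -m jog '[[-0.078,0,0,0,0,-0.5],[-0.157,0.001,0,0,0,-1],[-0.236,0.003,0,0,0,-1.5],[-0.314,0.005,0,0,0,-2],[-0.393,0.009,0,0,0,-2.5]]'
python3 -m jog '[[-0.393,0.009,0,0,0,-2.5],[-0.393,0.009,0,0,0,-2.5],[-0.393,0.009,0,0,0,-2.5],[-0.393,0.009,0,0,0,-2.5],[-0.393,0.009,0,0,0,-2.5]]'
python3 - <<'E'
from h import *
c=cam('scene'); crop(c,320,125,410,215,6,'pics/c14.png')
s=sense();p=s['tcp_pos'];R=np.array(s['ee_rot']);print(p[:]+.09*R[:,1],np.round(s['joint_velocities'],1))
E
```

```text
time_s: 15.0
tcp_pos: [0.5468, 0.306, 0.1464]
ee_rot: [[0.999, 0.037, -0.0], [0.037, -0.999, -0.0], [-0.0, 0.0, -1.0]]
wrist_force: [-0.1, 0.8, -3.2]
gripper_width: 0.087
time_s: 15.42
tcp_pos: [0.5271, 0.3032, 0.1466]
ee_rot: [[0.967, 0.253, -0.0], [0.253, -0.967, -0.0], [-0.0, 0.0, -1.0]]
wrist_force: [-0.1, 0.4, -2.0]
gripper_width: 0.093
[0.54936416 0.21587227 0.14658247] [-0.3  0.5  1.   0.  -0.4 -5.8]
```

View pics/c14.png

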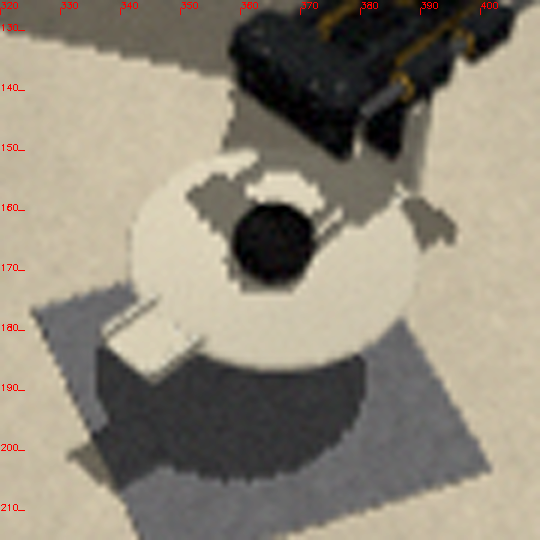

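```bash
python3 -m jog '[[-0.078,0,0,0,0,-0.5],[-0.157,0.001,0,0,0,-1],[-0.236,0.003,0,0,0,-1.5],[-0.314,0.005,0,0,0,-2],[-0.393,0.009,0,0,0,-2.5]]' | head -2
python3 -m jog '[[-0.393,0.009,0,0,0,-2.5],[-0.393,0.009,0,0,0,-2.5],[-0.393,0.009,0,0,0,-2.5],[-0.393,0.009,0,0,0,-2.5],[-0.393,0.009,0,0,0,-2.5]]' | head -2
python3 -m jog '[[-0.393,0.009,0,0,0,-2.5],[-0.393,0.009,0,0,0,-2.5],[-0.393,0.009,0,0,0,-2.5],[-0.393,0.009,0,0,0,-2.5],[-0.393,0.009,0,0,0,-2.5]]' | head -2
python3 -m jog '[[-0.393,0.009,0,0,0,-2.5],[-0.393,0.009,0,0,0,-2.5],[-0.393,0.009,0,0,0,-2.5],[-0.393,0.009,0,0,0,-2.5],[-0.393,0.009,0,0,0,-2.5]]' | head -2
python3 -m jog '[[-0.393,0.009,0,0,0,-2.5],[-0.393,0.009,0,0,0,-2.5],[-0.393,0.009,0,0,0,-2.5],[-0.393,0.009,0,0,0,-2.5],[-0.393,0.009,0,0,0,-2.5]]' | head -2
python3 -m jog '[[-0.393,0.009,0,0,0,-2.5],[-0.393,0.009,0,0,0,-2.5],[-0.314,0.005,0,0,0,-2],[-0.236,0.003,0,0,0,-1.5],[-0.157,0.001,0,0,0,-1]]' | head -2
python3 -m jog '[[-0.078,0,0,0,0,-0.5],[0,0,0,0,0,0],[0,0,0,0,0,0],[0,0,0,0,0,0],[0,0,0,0,0,0]]'
python3 - <<'E'
from h import *
c=cam('scene'); crop(c,320,125,410,225,6,'pics/c15.png')
s=sense();p=s['tcp_pos'];R=np.array(s['ee_rot']);G=np.array(p)-.019*R[:,2]
a=np.arctan2(R[1,1],R[0,1]);O=G+np.array([np.cos(a)*.09,np.sin(a)*.09,-.062])
print('dish origin',O,np.degrees(a),np.round(s['joints'],1),np.round(R[:,2],4))
d=cam('side'); crop(d,265,200,405,330,5,'pics/c16.png')
w=cam('wrist'); cv2.imwrite('pics/w7.png',w['frame'][:,:,::-1])
for n,L in [('ball',(0,0,.029)),('lipR',(.107,-.02,.021)),('lipL',(.107,.02,.021)),('rim-y',(0,-.078,.021)),('rim+y',(0,.078,.021))]:
    P=(O[0]+np.cos(a)*L[0]-np.sin(a)*L[1],O[1]+np.sin(a)*L[0]+np.cos(a)*L[1],O[2]+L[2])
    print(n,*[np.round(w2p(q,P),1) for q in (c,d,w)])
E
```

```text
time_s: 15.88
tcp_pos: [0.5164, 0.2995, 0.1464]
time_s: 16.3
tcp_pos: [0.4989, 0.2901, 0.1465]
time_s: 16.72
tcp_pos: [0.484, 0.2772, 0.1465]
time_s: 17.13
tcp_pos: [0.4723, 0.2614, 0.1465]
time_s: 17.55
tcp_pos: [0.4642, 0.2434, 0.1465]
time_s: 17.97
tcp_pos: [0.4608, 0.2288, 0.1466]
time_s: 18.38
tcp_pos: [0.461, 0.2286, 0.1465]
ee_rot: [[0.14, 0.99, -0.0], [0.99, -0.14, -0.0], [-0.0, -0.0, -1.0]]
wrist_force: [-0.4, -0.3, -1.3]
gripper_width: 0.087
dish origin [0.55007169 0.21604623 0.10351892] -8.043206184835629 [ 44.5  15.5 -21.2   0.  -53.3 127.5] [-0. -0. -1.]
ball [364.8 165.1] [334.  239.5] [469.4 238.4]
lipR [372.4 193.2] [287.  225.9] [626.6 263. ]
lipL [384.5 189.6] [281.7 239.5] [643.2 202.8]
rim-y [341.7 173.2] [341.1 216.1] [450.1 340.1]
rim+y [387.  160.4] [325.8 271. ] [480.1 102.8]
```

View pics/c15.png

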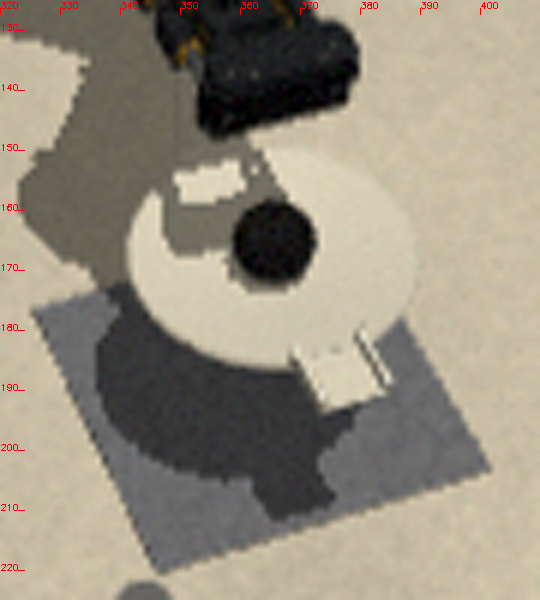

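View pics/c16.png

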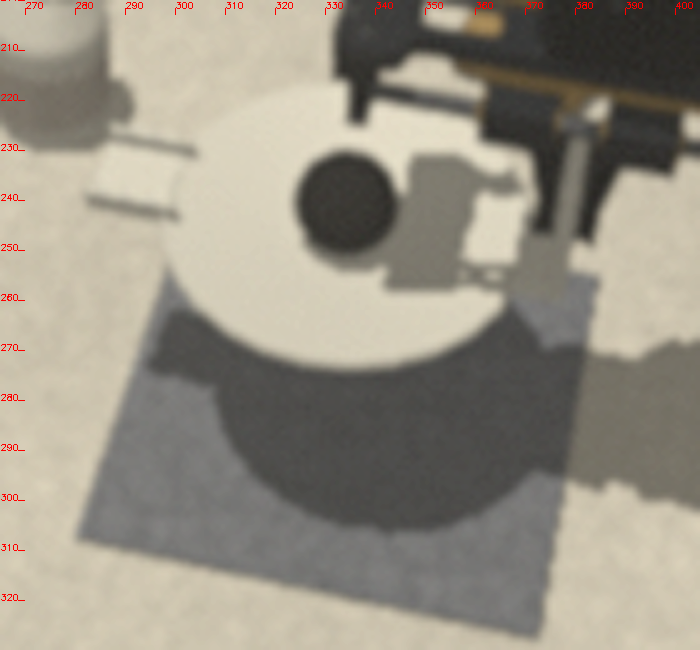

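View pics/w7.png

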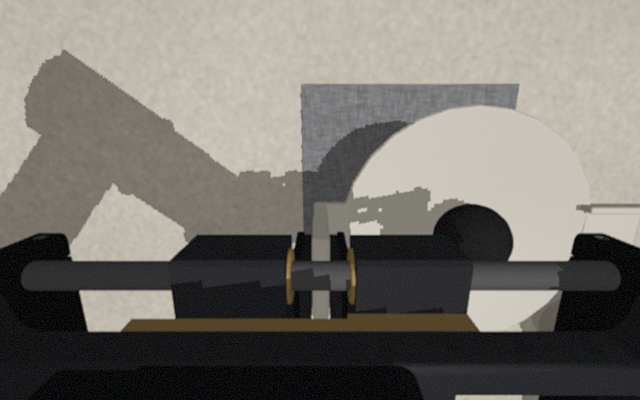

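Dish yaw from the tool is -8.0° against -7.8° for the mat. In the wrist view the mat's edge (302,85)–(519,84) runs parallel to the jaw axis. The ball is centred within about 1 px, the lip corners match the level prediction, and the height is about 99.5 mm. One last look after settling, then I hand in.

```bash
python3 -m jog '[[0,0,0,0,0,0],[0,0,0,0,0,0],[0,0,0,0,0,0],[0,0,0,0,0,0],[0,0,0,0,0,0]]'
python3 - <<'E'
from h import *
c=cam('scene'); crop(c,180,120,420,270,3,'pics/c17.png')
E
```

```text
time_s: 18.95
tcp_pos: [0.4609, 0.2285, 0.1466]
ee_rot: [[0.14, 0.99, -0.0], [0.99, -0.14, 0.0], [0.0, -0.0, -1.0]]
wrist_force: [-0.3, -0.7, -2.7]
gripper_width: 0.09
```

View pics/c17.png

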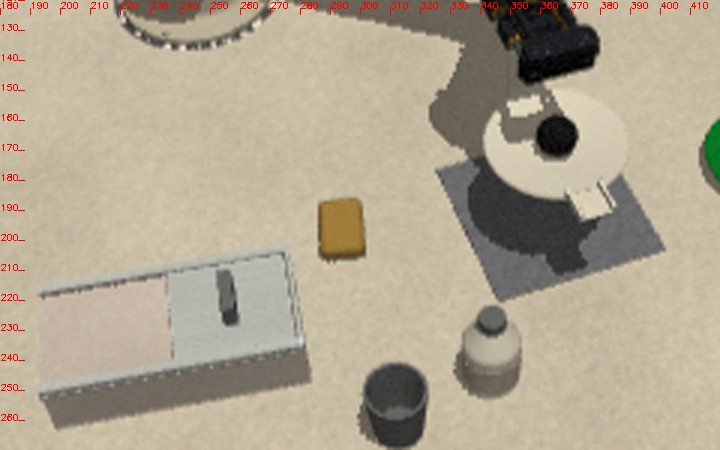

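The cover is shut at scene (257,220). The dish is level, with the ball centred at (365,165) and the lip at (378,188) towards the far edge. Soap, cup and bottle are where they were.

```bash
python3 -c "
from station import *; print(finish_job())"
```

```text
the job is handed in; nothing more can be done
None
```

I did both parts in the order asked and handed the job in at about 19 s; `finish_job()` gave no verdict.

- **Cover:** I pushed it along the rails to its stop. The force rose to about 25 N with no further movement, and the pictures show it fully shut.
- **Dish:** I lifted the white dish by its handle and turned it 87.5° anticlockwise above its mat, which was the angle needed from where it started. I handed in while still gripping it.
- **Last checks:**
  - **Lip:** by the tool's angle it points within about 0.3° of square to the far edge. Image estimates varied by about 1°.
  - **Position:** the underside is about 99.5 mm above the mat, and the dish is roughly 9 mm off the mat's centre, as it was at the start.
  - **Dish and ball:** the dish is level and the ball is in the middle to within about 1 pixel, roughly 4 mm. Nothing touched the ball.
  - **Bystanders:** the bottle, cup and soap have not moved.
- **Disagreement:** before the grasp, the wrist camera put the dish about 3 mm away from where the other two cameras did. I aimed between the two, and the grip closed cleanly.

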